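# Dispense three loose tenons

## Robot

A 6-joint arm with a two-finger parallel gripper is mounted at the origin on the work surface. World frame = base frame: x ahead of the robot, y to its left, z up, the work surface at z = 0. Lengths are in m, angles in rad, forces in N, time in s.
With the tool pointing down it reaches from about 0.225 to 0.875 m from the base axis. Payload 3.4 kg.
Tool frame: the origin (TCP) lies between the finger pads; the fingertips stand 11 mm ahead of it and the grasp point (between the pads) lies 8 mm behind it; z points along the fingers, y is the direction in which the jaws open and shut (so a half turn about z gives the same grasp; the last joint's range is limited). The gripper opens to 85 mm and grips with 20 to 120 N. Pads are 22 mm wide; open, the fingers measure 114 mm over their backs; the gripper's body (76 mm by 85 mm) begins 54 mm behind the grasp point. The pads swing forward as they close: fully open they stand 13 mm farther back than shut.
Start: joints at [1.13, 0.276, 1.505, -0, 1.361, -0.121], TCP at [0.181, 0.546, 0.242] pointing down, gripper open.
Joint ranges: [-2.89, 2.89], [-0.75, 2.08], [0.22, 2.7], [-1.18, 4.32], [0.11, 2.71], [-2.7, 2.7]. Speed limits (rad/s): [2.57, 2.57, 3.14, 3.14, 3.14, 3.14].

## Interface

Orientations are given as a unit quaternion [w, x, y, z].
In Python, from rig import manip gives the robot as it stands. The module is installed in compiled form; this text tells all that it offers.
- The arm moves only by the tool move_arm, never from a script. Its argument "series" is a list that holds one entry, the list of rows, each a list of 7 numbers: the shift along the world's x, y, z in m, then the turn, a rotation vector about the world's x, y, z in rad, then the finger opening in m, from 0 to 0.0854. A call has 1 to 20 rows; each row shifts and turns the commanded pose from where the row before left it; what a row does not reach is not made up. A row lasts 1/12 s, in which the tool goes at most 41.7 mm and 7.16 degrees, less where a joint would pass 70% of its speed; a pose out of reach is approached as far as the arm can. A call with a gripper value outside its range is refused whole. The fingers move at their own pace and stop on an object; "newtons" is the grip in N (left out, the last holds). Time passes only in rows, so rows that do not move let the fingers close. It gives the time, the measured TCP pose, the force and the opening at its end, in the units of the state.
- manip.get_state(): the state, without advancing time (a new reading comes with each control period).
- manip.get_image(name): name is "scene" or "top" or "wrist"; returns a dict with "color" (420x560x3 uint8, red, green, blue), "fx", "fy", "cx", "cy" (pixels), "R" (3x3) and "t" (3): a world point X has camera coordinates R X + t; the wrist camera has in their place "tool_from_camera" (4x4, takes a point from camera to tool coordinates, whose origin is the TCP and whose axes are the flange's). Camera axes: x right, y down, z forward; pixel columns grow to the right and rows downward; lengths in m; the calibration is good to about 2 mm. A picture is of the moment at which its call begins: read the wrist's pose just before it. There is no depth.
- manip.sign_off(): hands the job in, once; it reports no verdict.
The state is a dict: "clock": time; "qpos": joint angles; "qd": joint speeds; "effort": joint torques, N m; "position": TCP position; "ee_rot": TCP orientation; "contact_force": force on the tool from outside, world axes, zero at the start; "moment": the same for the moment, N m; "width": finger opening in m.
Only numpy, scipy, OpenCV 4.12 (cv2) and the standard library are available. Lean on these libraries where they do the work, as an engineer would, in place of code of your own. Each camera call takes 0.05 s, during which the arm holds its last target.

## Task

The next timber joint needs three pale loose tenons: press the red lever of the bench dispenser three times, each time right down to its stop and then letting it spring all the way back up, so that exactly three come out and the next one settles at the bottom of the magazine. Leave the dispenser with the blue lever alone.

Things in the scene. Friction and masses are not known exactly. Their poses are not given: they have to be found in the camera images.
- red_lever (a joint): Red-paddled lever of the plywood dispenser, fixed to the bench, that holds pale tenons; its hinge lies 97 mm from the paddle's middle, towards the magazine tower. Rad: 0 = up at rest, 0.40 = right down at its stop. Sprung: about 3 N at the paddle to start, 7 N at the stop; back up in half a second. Past 0.34 a tenon is pushed out; back below 0.06 the next one drops. One full stroke, one tenon.
- paddle (a point): Fixed point: middle of the red paddle's top face with the lever up, 122 mm above the bench. Paddle 40 x 44 x 12 mm, then sloping 0.2 rad up towards the robot; at the stop its middle is 40 mm lower and 2 mm farther from the tower. z up, x level from paddle to tower and tray, y across. Tower: axis at x = 137 mm, begins at 113 mm, top 3 mm above this point. Clear above the paddle.
- tenon4: Fourth pale wooden tenon from the bottom of the five stacked in the tower beside the red lever: flat block 40 x 60 x 12 mm, 22 g, origin at the centre of its underside, z up. Underside 91 mm above the bench at the start; each tenon pushed out into the catch tray lowers it by 12 mm, to the magazine's floor (55 mm above the bench) after three.
- blue_lever (a joint): Bystander: lever of a second, alike dispenser with a blue paddle and dark tenons, to the left or right of the first. Rad: 0 = up at rest, 0.40 = pressed down. To be left alone.

How it is judged:
On the way, in this order (a step that is already met when the one before it is completed fails the run):
1. the red lever is pressed right down (first press) (value of joint red_lever above 0.34 rad), for 0.05 s.
2. the red lever has sprung back up (after the first) (value of joint red_lever below 0.06 rad), for 0.1 s.
3. the red lever is pressed right down (second press) (value of joint red_lever above 0.34 rad), for 0.05 s.
4. the red lever has sprung back up (after the second) (value of joint red_lever below 0.06 rad), for 0.1 s.
5. the red lever is pressed right down (third press) (value of joint red_lever above 0.34 rad), for 0.05 s.
At the end, for the whole second after the job is handed in: The red lever is up again (below 0.06 rad) after three full presses, and the fourth tenon lies at rest on the magazine's floor: within 12 mm sideways of the tower's axis and its underside within 6 mm of the floor's height, so that three tenons, no more and no fewer, have come out (value of joint red_lever below 0.06 rad and x of tenon4 in the frame of paddle between 0.125 and 0.149 m and y of tenon4 in the frame of paddle between -0.012 and 0.012 m and z of tenon4 in the frame of paddle between -0.073 and -0.061 m and linear speed of tenon4 below 0.02 m/s); the robot touches nothing.
It fails at once if the blue lever is pressed (beyond 0.12 rad) (value of joint blue_lever above 0.12 rad).
It also fails if it takes over 35 s, if anything falls off the work surface, if the arm or the gripper's body presses on something with over 40 N, if the wrist force passes 120 N, or if a joint passes its speed limit or range.

## Working session

There is one attempt and no reset: what is moved stays moved. The work goes in short steps, Python scripts to look and compute and a tool call to move; the robot and the scene stay as the last step left them, time stands still between calls to the robot, and variables do not carry over. Pictures are saved under pics/ and viewed, and the job is handed in when it is done.

Besides the shell and the picture viewer there is one more tool, called as name(argument=value, ...), one argument or row to a line, values as JSON. move_arm: Moves the arm, as the interface text tells. Its arguments: {"type":"object","properties":{"series":{"type":"array"},"newtons":{"type":"number"}},"required":["series"]}

```bash
mkdir -p pics; cat > h.py <<'E'
from rig import manip
import numpy as np, cv2
def snap(n,f):
    im=manip.get_image(n); cv2.imwrite('pics/'+f,im['color'][:,:,::-1]); return im
E
python3 - <<'E'
from h import *
import pickle
d={n:snap(n,n+'0.png') for n in ('scene','top')}
pickle.dump(d,open('d.pkl','wb'))
s=manip.get_state();print({k:np.round(v,3) for k,v in s.items()})
for n in d: print(n,d[n]['fx'],d[n]['cx'],d[n]['cy'],np.round(d[n]['R'],3),np.round(-d[n]['R'].T@d[n]['t'],3))
E
```

```text
{'clock': np.float64(0.1), 'qpos': array([ 1.13 ,  0.277,  1.506,  0.   ,  1.361, -0.121]), 'qd': array([-0.001,  0.001, -0.002, -0.001, -0.001,  0.   ]), 'effort': array([ 1.0000e-03, -4.1770e+01, -2.4641e+01, -0.0000e+00,  6.0000e-03,
       -0.0000e+00]), 'position': array([0.181, 0.545, 0.241]), 'ee_rot': array([-0.   ,  0.159,  0.987, -0.001]), 'contact_force': array([ 0.309,  1.111, -0.048]), 'moment': array([ 0.008, -0.001, -0.01 ]), 'width': np.float64(0.085)}
scene 385.92736742371676 283.89804464397315 210.5481090635799 [[-0.33   0.944  0.002]
 [ 0.614  0.216 -0.759]
 [-0.717 -0.25  -0.651]] [1.137 0.155 0.637]
top 526.2181810124764 282.6819139137871 212.61030138839754 [[-0.007 -1.     0.002]
 [-0.984  0.007 -0.175]
 [ 0.175 -0.004 -0.985]] [ 0.397 -0.007  1.304]
```

View pics/scene0.png

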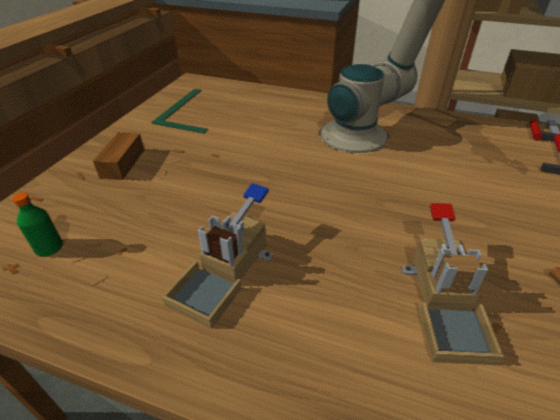

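View pics/top0.png

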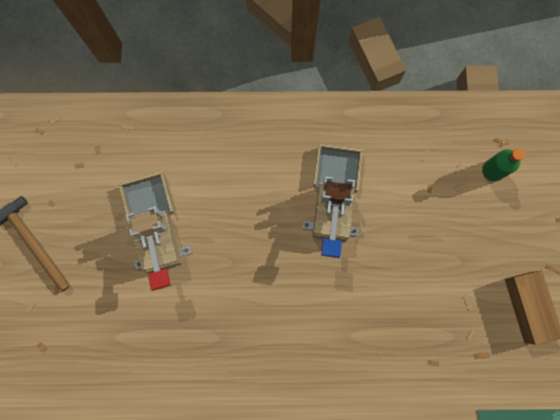

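The red dispenser is at scene (443,212) and top (158,280). Blue is at top (331,247), on the robot's right. I'll enlarge both to measure.

```bash
python3 - <<'E'
import pickle,cv2
d=pickle.load(open('d.pkl','rb'))
a=d['scene']['color'][190:310,390:520,::-1]; b=d['top']['color'][165:300,105:205,::-1]
cv2.imwrite('pics/c1.png',cv2.resize(a,None,fx=5,fy=5,interpolation=cv2.INTER_CUBIC))
cv2.imwrite('pics/c2.png',cv2.resize(b,None,fx=4.4,fy=4.4,interpolation=cv2.INTER_CUBIC))
E
```

```text
(no output)
```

View pics/c1.png

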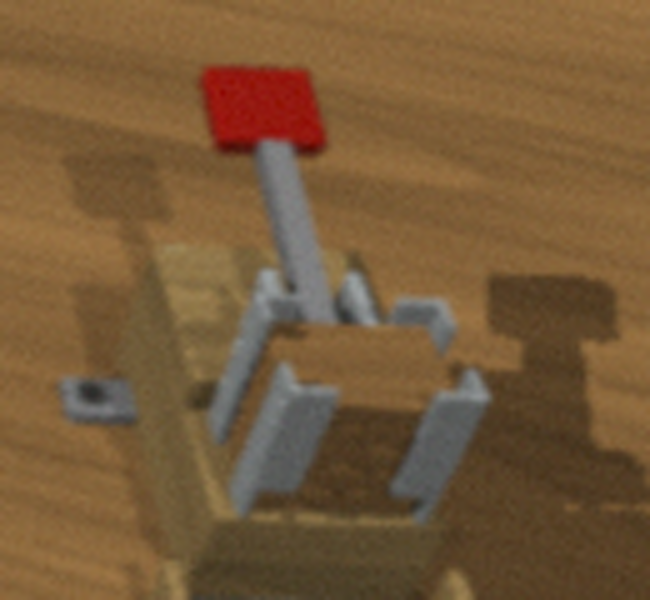

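View pics/c2.png

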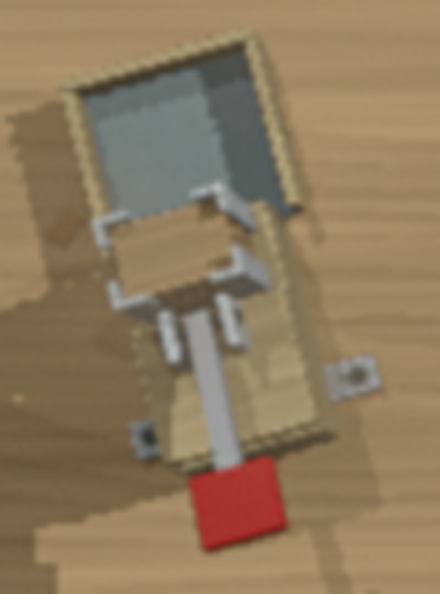

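```bash
cat >> h.py <<'E'
def ray(c,u,v):
    k=np.array([(u-c['cx'])/c['fx'],(v-c['cy'])/c['fy'],1]);r=c['R'].T@k
    return -c['R'].T@c['t'], r/np.linalg.norm(r)
def tri(obs):
    A=np.zeros((3,3));b=np.zeros(3);L=[]
    for c,u,v in obs:
        o,r=ray(c,u,v);P=np.eye(3)-np.outer(r,r);A+=P;b+=P@o;L.append((o,P))
    x=np.linalg.solve(A,b);return x,[np.linalg.norm(P@(x-o)) for o,P in L]
E
python3 - <<'E'
from h import *
import pickle
d=pickle.load(open('d.pkl','rb'));S,T=d['scene'],d['top']
s=lambda x,y:(S,390+x/5-.4,190+y/5-.4)
t=lambda x,y:(T,105+x/4.4-.4,165+y/4.4-.4)
for n,a,b in [('mid',(263,107),(239,502)),('c robot left',(308,70),(207,550)),('c robot right',(203,70),(287,525)),('tower left',(323,143),(190,478)),('tower right',(215,143),(275,458)),('arm at paddle',(275,145),(229,465))]:
    x,e=tri([s(*a),t(*b)]);print(n,x.round(4),np.round(e,4))
def onz(o,z):
    p,r=ray(*o);return (p+r*(z-p[2])/r[2]).round(4)
print(onz(s(263,107),.122),onz(t(239,502),.122))
# tower top posts from top view, z .125
for q in [(98,225),(215,188),(265,285),(118,300)]: print(onz(t(*q),.125))
E
```

```text
mid [0.4594 0.2654 0.1199] [0.0004 0.0004]
c robot left [0.4352 0.2804 0.1249] [0.0004 0.0004]
c robot right [0.4475 0.24   0.1234] [0.0004 0.0004]
tower left [0.4718 0.2904 0.1178] [0.0013 0.0013]
tower right [0.4819 0.249  0.1141] [0.0005 0.0005]
arm at paddle [0.4783 0.2717 0.1167] [0.0006 0.0006]
[0.4623 0.2645 0.122 ] [0.4592 0.2654 0.122 ]
[0.6017 0.3422 0.125 ]
[0.6207 0.2826 0.125 ]
[0.5698 0.2551 0.125 ]
[0.5625 0.3302 0.125 ]
```

move_arm(
  series=[
    [[0.02,-0.02,-0.004,0,0,0.04,0],[0.02,-0.02,-0.004,0,0,0.04,0],[0.02,-0.02,-0.004,0,0,0.04,0],[0.02,-0.02,-0.004,0,0,0.04,0],[0.02,-0.02,-0.004,0,0,0.04,0],[0.02,-0.02,-0.004,0,0,0.04,0],[0.02,-0.02,-0.004,0,0,0.04,0],[0.02,-0.02,-0.004,0,0,0.04,0],[0.02,-0.02,-0.004,0,0,0.04,0],[0.02,-0.02,-0.004,0,0,0.04,0],[0.02,-0.02,-0.004,0,0,0.04,0],[0.02,-0.02,-0.004,0,0,0.04,0],[0.02,-0.02,-0.004,0,0,0.04,0],[0.02,-0.02,-0.004,0,0,0.04,0],[0,0,0,0,0,0,0],[0,0,0,0,0,0,0]],
  ],
)

```text
clock: 1.43
position: [0.4612, 0.2648, 0.1856]
ee_rot: [-0.001, -0.118, 0.993, -0.0]
contact_force: [-1.1, 0.1, -0.4]
width: -0.0
```

```bash
python3 - <<'E'
from h import *
s=manip.get_state();w=snap('wrist','w1.png');c=snap('scene','s1.png')
print({k:np.round(s[k],4) for k in('clock','position','ee_rot','contact_force','width')})
from scipy.spatial.transform import Rotation as Ro
q=s['ee_rot'];R=Ro.from_quat([q[1],q[2],q[3],q[0]]).as_matrix()
M=np.array(w['tool_from_camera']);Rw=R@M[:3,:3];tw=R@M[:3,3]+s['position']
def px(X):
    k=Rw.T@(np.array(X)-tw);return k[:2]/k[2]*w['fx']+[w['cx'],w['cy']]
print('tool x,y',R[:,0],R[:,1])
print(px([.460,.265,.122]),px([.589,.3025,.125]), px(s['position']+[0,0,-.011]))
E
```

```text
{'clock': np.float64(1.4333), 'position': array([0.4612, 0.2648, 0.1856]), 'ee_rot': array([-9.000e-04, -1.182e-01,  9.930e-01, -1.000e-04]), 'contact_force': array([-1.1101,  0.1081, -0.4345]), 'width': np.float64(-0.0)}
tool x,y [-0.97204604 -0.23478395  0.00172883] [-2.34784195e-01  9.72047518e-01  5.98797371e-05]
[281.32856992 224.43273059] [289.63186898 399.65555066] [280.88486308 261.49397474]
```

View pics/w1.png

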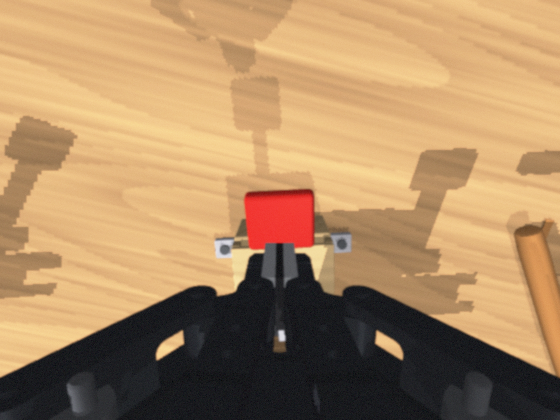

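View pics/s1.png

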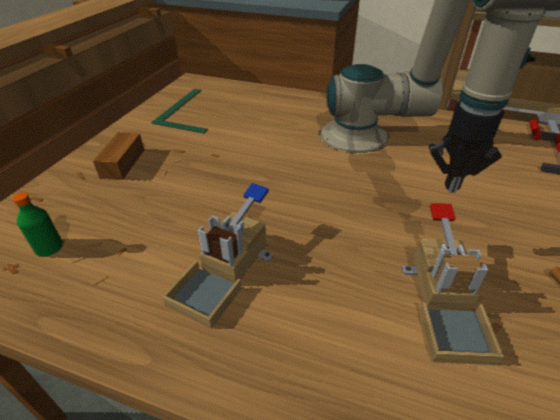

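The closed fingers stand over the paddle. In the wrist view its middle is at (281,220), against a predicted (281,224). Next I'll press down part of the way and check the force.

move_arm(
  series=[
    [[0,0,-0.01,0,0,0,0],[0,0,-0.015,0,0,0,0],[0,0,-0.015,0,0,0,0],[0,0,-0.008,0,0,0,0],[0,0,-0.008,0,0,0,0],[0,0,-0.008,0,0,0,0],[0,0,-0.008,0,0,0,0],[0,0,-0.006,0,0,0,0],[0,0,-0.004,0,0,0,0],[0,0,0,0,0,0,0]],
  ],
)

```text
clock: 2.37
position: [0.4585, 0.266, 0.1041]
ee_rot: [-0.002, -0.12, 0.993, -0.0]
contact_force: [-5.0, -0.2, 6.0]
width: 0.0005
```

```bash
python3 - <<'E'
from h import *
c=snap('scene','s2.png')
cv2.imwrite('pics/s2c.png',cv2.resize(c['color'][140:370,390:520,::-1],None,fx=2.6,fy=2.6,interpolation=cv2.INTER_CUBIC))
E
```

```text
(no output)
```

View pics/s2c.png

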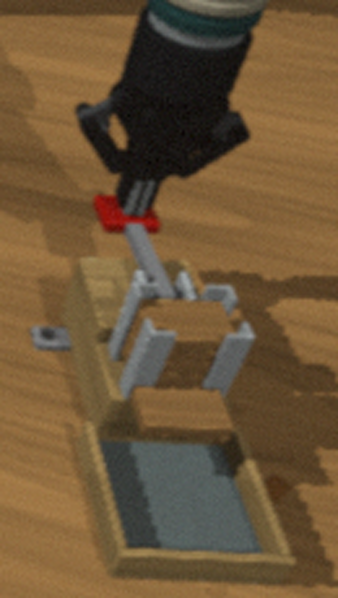

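At z = 0.104 the lever is almost down at 6 N, and the first tenon shows at the tray mouth. I'll carry on to the stop.

move_arm(
  series=[
    [[0,0,-0.004,0,0,0,0],[0,0,-0.003,0,0,0,0],[0,0,-0.002,0,0,0,0],[0,0,0,0,0,0,0],[0,0,0,0,0,0,0]],
  ],
)

```text
clock: 2.83
position: [0.4591, 0.2662, 0.0959]
ee_rot: [-0.001, -0.12, 0.993, 0.0]
contact_force: [-5.4, -0.7, 7.6]
width: -0.0003
```

```bash
python3 - <<'E'
from h import *
c=snap('scene','s3.png')
cv2.imwrite('pics/s3c.png',cv2.resize(c['color'][140:370,390:520,::-1],None,fx=2.6,fy=2.6,interpolation=cv2.INTER_CUBIC))
E
```

```text
(no output)
```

View pics/s3c.png

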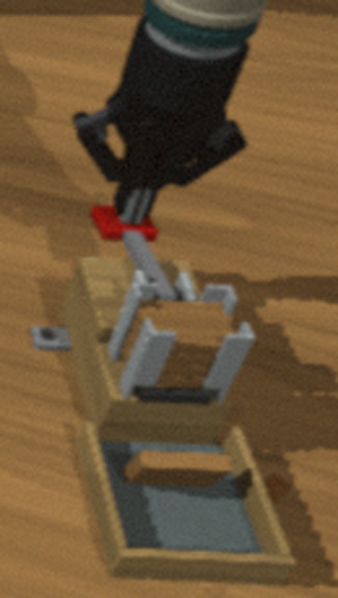

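The first tenon has dropped into the tray. I'll go a few mm further to be sure of the stop, then release fully.

move_arm(
  series=[
    [[0,0,-0.002,0,0,0,0],[0,0,-0.002,0,0,0,0],[0,0,0,0,0,0,0],[0,0,0,0,0,0,0]],
  ],
)

```text
clock: 3.22
position: [0.4593, 0.2663, 0.0941]
ee_rot: [-0.0, -0.12, 0.993, 0.0]
contact_force: [-7.9, -2.4, 20.7]
width: -0.0
```

move_arm(
  series=[
    [[0,0,0.01,0,0,0,0],[0,0,0.015,0,0,0,0],[0,0,0.02,0,0,0,0],[0,0,0.02,0,0,0,0],[0,0,0.01,0,0,0,0],[0,0,0,0,0,0,0],[0,0,0,0,0,0,0],[0,0,0,0,0,0,0],[0,0,0,0,0,0,0],[0,0,0,0,0,0,0],[0,0,0,0,0,0,0],[0,0,0,0,0,0,0],[0,0,0,0,0,0,0]],
  ],
)

```text
clock: 4.3
position: [0.4607, 0.2658, 0.166]
ee_rot: [-0.0, -0.12, 0.993, -0.0]
contact_force: [-0.1, -0.9, -0.4]
width: 0.0
```

```bash
python3 - <<'E'
from h import *
c=snap('scene','s4.png')
cv2.imwrite('pics/s4c.png',cv2.resize(c['color'][140:370,390:520,::-1],None,fx=2.6,fy=2.6,interpolation=cv2.INTER_CUBIC))
E
```

```text
(no output)
```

View pics/s4c.png

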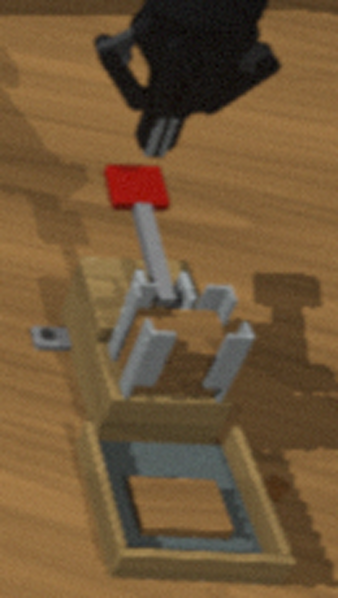

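The force rose to 20.7 N at z = 0.094, so the stop was reached. The lever is back up and the stack has dropped. Now the second press.

move_arm(
  series=[
    [[0,0,-0.01,0,0,0,0],[0,0,-0.012,0,0,0,0],[0,0,-0.008,0,0,0,0],[0,0,-0.008,0,0,0,0],[0,0,-0.008,0,0,0,0],[0,0,-0.008,0,0,0,0],[0,0,-0.008,0,0,0,0],[0,0,-0.005,0,0,0,0],[0,0,-0.004,0,0,0,0],[0,0,-0.002,0,0,0,0],[0,0,-0.002,0,0,0,0],[0,0,0,0,0,0,0],[0,0,0,0,0,0,0],[0,0,0,0,0,0,0],[0,0,0,0,0,0,0]],
  ],
)

```text
clock: 5.6
position: [0.4595, 0.2655, 0.0939]
ee_rot: [-0.001, -0.12, 0.993, -0.0]
contact_force: [-7.6, -3.4, 23.2]
width: -0.0003
```

```bash
python3 - <<'E'
from h import *
c=snap('scene','s5.png')
cv2.imwrite('pics/s5c.png',cv2.resize(c['color'][140:370,390:520,::-1],None,fx=2.6,fy=2.6,interpolation=cv2.INTER_CUBIC))
E
```

```text
(no output)
```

View pics/s5c.png

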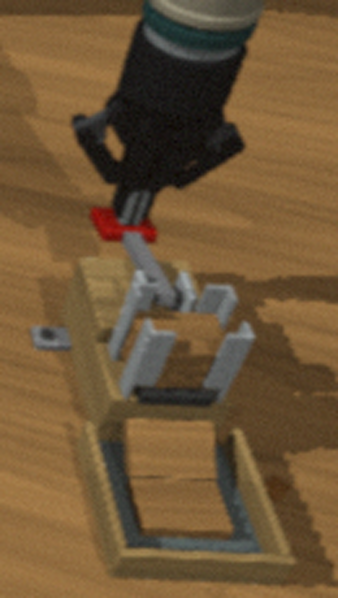

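The second press is at the stop (23 N), and two tenons are in the tray. Releasing.

move_arm(
  series=[
    [[0,0,0.01,0,0,0,0],[0,0,0.015,0,0,0,0],[0,0,0.02,0,0,0,0],[0,0,0.02,0,0,0,0],[0,0,0.01,0,0,0,0],[0,0,0,0,0,0,0],[0,0,0,0,0,0,0],[0,0,0,0,0,0,0],[0,0,0,0,0,0,0],[0,0,0,0,0,0,0],[0,0,0,0,0,0,0],[0,0,0,0,0,0,0],[0,0,0,0,0,0,0]],
  ],
)

```text
clock: 6.73
position: [0.4607, 0.2658, 0.166]
ee_rot: [-0.0, -0.12, 0.993, -0.0]
contact_force: [0.8, 0.1, 0.7]
width: -0.0002
```

```bash
python3 - <<'E'
from h import *
c=snap('scene','s6.png')
cv2.imwrite('pics/s6c.png',cv2.resize(c['color'][140:370,390:520,::-1],None,fx=2.6,fy=2.6,interpolation=cv2.INTER_CUBIC))
E
```

```text
(no output)
```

View pics/s6c.png

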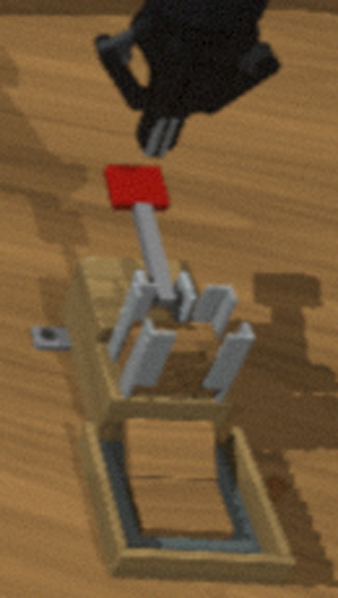

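The lever is up and the stack has dropped again. Third press.

move_arm(
  series=[
    [[0,0,-0.01,0,0,0,0],[0,0,-0.012,0,0,0,0],[0,0,-0.008,0,0,0,0],[0,0,-0.008,0,0,0,0],[0,0,-0.008,0,0,0,0],[0,0,-0.008,0,0,0,0],[0,0,-0.008,0,0,0,0],[0,0,-0.005,0,0,0,0],[0,0,-0.004,0,0,0,0],[0,0,-0.002,0,0,0,0],[0,0,-0.002,0,0,0,0],[0,0,0,0,0,0,0],[0,0,0,0,0,0,0],[0,0,0,0,0,0,0],[0,0,0,0,0,0,0]],
  ],
)

```text
clock: 8.03
position: [0.4596, 0.2655, 0.0939]
ee_rot: [-0.001, -0.12, 0.993, -0.0]
contact_force: [-7.7, -3.3, 23.0]
width: 0.0001
```

```bash
python3 - <<'E'
from h import *
c=snap('scene','s7.png')
cv2.imwrite('pics/s7c.png',cv2.resize(c['color'][140:370,390:520,::-1],None,fx=2.6,fy=2.6,interpolation=cv2.INTER_CUBIC))
E
```

```text
(no output)
```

View pics/s7c.png

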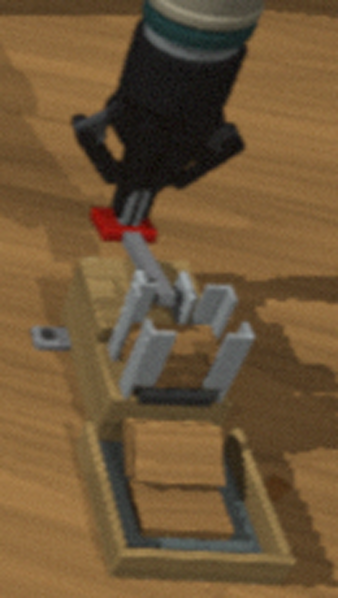

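The third tenon is out, lying on top of the second, and the lever is at its stop (23 N). Releasing and moving clear.

move_arm(
  series=[
    [[0,0,0.01,0,0,0,0],[0,0,0.015,0,0,0,0],[0,0,0.02,0,0,0,0],[0,0,0.02,0,0,0,0],[0,0,0.02,0,0,0,0],[0,0,0.02,0,0,0,0],[0,0,0.01,0,0,0,0],[0,0,0,0,0,0,0],[0,0,0,0,0,0,0],[0,0,0,0,0,0,0],[0,0,0,0,0,0,0],[0,0,0,0,0,0,0],[0,0,0,0,0,0,0],[0,0,0,0,0,0,0],[0,0,0,0,0,0,0]],
  ],
)

```text
clock: 9.33
position: [0.4607, 0.2658, 0.206]
ee_rot: [-0.0, -0.12, 0.993, -0.0]
contact_force: [-0.0, -0.1, 1.6]
width: 0.0003
```

```bash
python3 - <<'E'
from h import *
c=snap('scene','s8.png')
cv2.imwrite('pics/s8c.png',cv2.resize(c['color'][170:370,220:520,::-1],None,fx=2.6,fy=2.6,interpolation=cv2.INTER_CUBIC))
E
```

```text
(no output)
```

View pics/s8c.png

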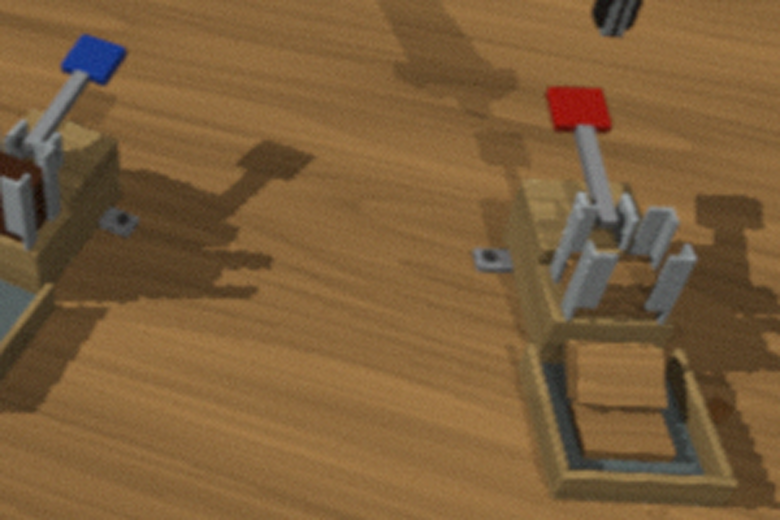

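The red lever is up, the stack has dropped to two tenons, the blue lever hasn't moved and the robot is clear. Handing in.

```bash
python3 -c "
from rig import manip
print(manip.sign_off())"
```

```text
the job is handed in; nothing more can be done
None
```

I pressed the red lever three times with the closed fingertips, each time down to its stop and then letting it spring fully back up. The wrist force rose to 21–23 N at z ≈ 0.094 m on every press, which is how I knew the stop was reached. I handed the job in at about 9.4 s.

The last picture shows the red lever up, three tenons in the tray (the third on top of the second) and the remaining stack dropped to the bottom of the magazine. The blue lever hasn't moved, and the gripper is well clear, about 75 mm above the paddle.

I judged the fourth tenon's seating only from that picture and did not measure its position. No check failed. The two views put the paddle at 0.120 m, against 0.122 m in the text.

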